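Lock the coin die into its engraving holder with the wing knob

TASK

Two identical die holders stand on the engraver's bench, and a steel coin die is standing loose in one of them. Turn that holder's brass wing knob clockwise (seen from above) until it stops, so that its steel tongue lies over the die's shoulder, then let go of it. Leave the die standing in its nest, and leave the empty holder's knob as it is.

Things in the scene. Friction and masses are not known exactly. Their poses are not given: they have to be found in the camera images.
- wing_loaded (a joint): Turn of the wing knob of the holder with the die, rad; vertical axis, grows clockwise from above. Starts at 0 to 0.3, tongue clear of the die; hard stop at 1.4: tongue over the die's shoulder, wings parallel to the side plate. Stiff (0.08 N m), no spring, stays where left. Wings: one upright brass bar 60 mm long, 10 thick, 60 to 86 mm above the bench, tips raised to 92, on a 22 mm stem.
- wing_loaded_grip (a point): Grip point on that knob's axis, 78 mm above the bench. Turns with the knob: z up, y along the wings, x along the steel tongue, axis to tip (16 mm wide, 49 long, 39.5 to 47.5 mm above the bench). A red fixed side plate, top 76 mm above the bench, stands 42 mm from the axis, away from the die; wing tips pass it by 12 mm. At the stop only 37 mm lie between wing and plate: open the fingers part way.
- die: The loose die in its holder: dark steel, round, stepped, 0.7 to 0.95 kg; base 64 mm wide and 25 high, neck 44 wide up to 45, crossed ridges on top. Origin: centre of its underside, 12 mm above the bench, 75 mm from the knob's axis; z up. Stands between three short pins with 2 mm of play; the tongue passes 2.5 mm above its shoulder. Other dies stand on the bare bench.
- wing_spare_tip (a point): End of one wing of the identical knob on the identical empty holder, 30 mm from its axis, 78 mm above the bench; axes as for the other knob; to be left alone. Each holder is a fixed dark steel plate 90 x 184 mm, 12 thick, with, along its length, the red upright side plate, the brass wing knob and the nest of three pins.
There are look-alikes about, which are no part of the job. Leave any blue look-alike of the part that bears wing_loaded alone. What is shaped like the die but orange or red is not meant.

How it is judged:
By the outcome, as a careful person would: the job done as asked, in the order asked, and still so for the second after the job is handed in, with the robot touching nothing.
It also fails if it takes over 32 s, if anything falls off the work surface, if the arm or the gripper's body presses on something with over 40 N, if the wrist force passes 120 N, or if a joint passes its speed limit or range.

ROBOT

A 7-joint arm with a two-finger parallel gripper is mounted at the origin on the work surface. World frame = base frame: x ahead of the robot, y to its left, z up, the work surface at z = 0. Lengths are in mm, angles in rad, forces in N, time in s.
With the tool pointing down it reaches from about 400 to 875 mm from the base axis. Payload 4.4 kg.
Tool frame: the origin (TCP) lies on the centre line of the jaws, within the pads' length; the fingertips stand 25 mm ahead of it and the grasp point (between the pads) lies 6 mm ahead of it; z points along the fingers, y is the line along which they close (so a half turn about z gives the same grasp; the last joint's range is limited). The gripper opens to 85 mm and grips with 20 to 120 N. Pads are 22 mm wide; open, the fingers measure 114 mm over their backs; the gripper's body (76 mm by 85 mm) begins 54 mm behind the grasp point. The pads swing forward as they close: fully open they stand 13 mm farther back than shut.
Start: joints at [-1.33, 0.628, 0.038, 1.517, -0.027, 0.996, -0.02], TCP at [196.282, 619.67, 222.513] pointing down, gripper open.
Joint ranges: [-3.06, 3.06], [-0.37, 2.12], [-1.25, 1.32], [0.18, 2.47], [-1.1, 4.24], [0.23, 1.98], [-2.94, 2.94]. Speed limits (rad/s): [2.57, 2.57, 3.14, 3.14, 3.14, 3.14, 3.14].

INTERFACE

Orientations are given as a unit quaternion [w, x, y, z].
In Python, from station import ctrl, imaging, ticket gives the robot as it stands.
- The arm moves only by the tool move_arm, never from a script. Its argument "plan" is a list of rows, each an object with "claw": the opening, from 0 (shut) to 1 (fully open); "xyz": the shift along the world's x, y, z scaled (see below), a list of three; "rotation": the turn, a rotation vector about the world's x, y, z scaled (see below), a list of three. In form: [{"claw": claw, "xyz": [tx, ty, tz], "rotation": [ax, ay, az]}, ...]. A call has 1 to 20 rows; each row shifts and turns the commanded pose from where the row before left it; what a row does not reach is not made up. The controller multiplies each number of a shift by 0.03 m and each number of a turn by pi rad. A row lasts 1/12 s, in which the tool goes at most 41.7 mm and 7.16 degrees, less where a joint would pass 70% of its speed; a pose out of reach is approached as far as the arm can. A call with a number of a shift or a turn outside -1 to 1 is refused whole. A call with a gripper value outside its range is refused whole. The fingers move at their own pace and stop on an object; "squeeze" is the grip in N (left out, the last holds). Time passes only in rows, so rows that do not move let the fingers close. It gives the time, the measured TCP pose, the force, the opening and the grip force at its end, in the units of the state.
- ctrl.state(): the state, without advancing time (a new reading comes with each control period).
- imaging.capture(name): name is "scene" or "top" or "wrist"; returns the picture (400x640x3 uint8, red, green, blue); there is no depth.
- imaging.camera_info(name): a dict with "mtx" (3x3 intrinsics, pixels), "dist" ([k1, k2, p1, p2, k3] as OpenCV has them; the pictures are not rectified), "pose" (4x4, takes a point from camera to world coordinates); the wrist camera has in their place "T_tool_cam" (4x4, takes a point from camera to tool coordinates, whose origin is the TCP and whose axes are the flange's). Camera axes: x right, y down, z forward; pixel columns grow to the right and rows downward; lengths in mm; the calibration is good to about 2 mm. A picture is of the moment at which its call begins: read the wrist's pose just before it. camera_info takes no time and is no camera call.
- ticket.sign_off(): hands the job in; it is judged then, once.
The state is a dict: "time_s": time; "joints": joint angles; "dq": joint speeds; "effort": joint torques, N m; "tcp_pos": TCP position; "tool_rot": TCP orientation; "wrist_force": force on the tool from outside, world axes, zero at the start; "wrist_torque": the same for the moment, N m; "finger_gap": finger opening in mm; "grasp_force": force on a finger pad.
Only numpy, scipy, OpenCV 4.12 (cv2) and the standard library are available. Lean on these libraries where they do the work, as an engineer would, in place of code of your own. Each camera call takes 0.05 s, during which the arm holds its last target. There are 200 camera calls.

## Working session

There is one attempt and no reset: what is moved stays moved. The work goes in short steps, Python scripts to look and compute and a tool call to move; the robot and the scene stay as the last step left them, time stands still between calls to the robot, and variables do not carry over. Pictures are saved under pics/ and viewed, at most 10 in all, crops included, and the job is handed in when it is done.

Besides the shell and the picture viewer there is one more tool, called as a command line: name --argument value ..., lists and objects as JSON in quotes. move_arm: Moves the arm, as the interface text tells. Shifts and turns lie within -1 to 1; 1 stands for 0.03 m of shift or pi rad of turn. Its arguments: {"type":"object","properties":{"plan":{"type":"array"},"squeeze":{"type":"number"}},"required":["plan"]}

```bash
mkdir -p pics; python3 - <<'E'
from station import ctrl, imaging
import cv2
for n in("top","scene"):
    cv2.imwrite(f"pics/{n}0.png",imaging.capture(n)[:,:,::-1])
    i=imaging.camera_info(n);print(n,i)
s=ctrl.state();print(s)
E
```

```text
top {'mtx': array([[366.5330875 ,   0.        , 322.43354611],
       [  0.        , 366.5330875 , 203.61265286],
       [  0.        ,   0.        ,   1.        ]]), 'dist': array([-0.06234107,  0.        ,  0.        ,  0.        ,  0.        ]), 'pose': array([[ 2.33506019e-02, -9.91946853e-01,  1.24483696e-01,
         3.60441294e+02],
       [-9.99698274e-01, -2.22187375e-02,  1.04732563e-02,
        -2.56293947e+01],
       [-7.62304306e-03, -1.24690692e-01, -9.92166377e-01,
         9.37788537e+02],
       [ 0.00000000e+00,  0.00000000e+00,  0.00000000e+00,
         1.00000000e+00]])}
scene {'mtx': array([[429.835308  ,   0.        , 316.82247237],
       [  0.        , 429.835308  , 198.78930932],
       [  0.        ,   0.        ,   1.        ]]), 'dist': array([-0.00961249,  0.        ,  0.        ,  0.        ,  0.        ]), 'pose': array([[ 3.33479017e-01,  7.11369047e-01, -6.18664549e-01,
         9.93078549e+02],
       [ 9.42744694e-01, -2.48203884e-01,  2.22771796e-01,
        -1.96918618e+02],
       [ 4.91801629e-03, -6.57532441e-01, -7.53410182e-01,
         6.89339835e+02],
       [ 0.00000000e+00,  0.00000000e+00,  0.00000000e+00,
         1.00000000e+00]])}
{'time_s': 0.1, 'joints': array([-1.32980753,  0.6292835 ,  0.03847315,  1.51826752, -0.0269771 ,
        0.99628969, -0.01998725]), 'dq': array([-8.73664842e-04, -2.46680092e-04,  5.33196709e-04, -2.86329029e-03,
       -6.86725215e-06,  1.76198090e-04, -8.25873828e-04]), 'effort': array([ 2.62462032e-03, -5.64537334e+01,  1.23028859e+00, -1.93974870e+01,
        1.12595275e-02,  5.40375273e-03,  1.05736424e-05]), 'tcp_pos': array([196.11957367, 619.10479961, 221.6623828 ]), 'tool_rot': array([-1.04939576e-04,  1.52792377e-01,  9.88257933e-01, -8.58299830e-04]), 'wrist_force': array([-0.00700551, -0.4811279 , -0.1636447 ]), 'wrist_torque': array([-0.0404009 ,  0.01095621,  0.0314492 ]), 'grasp_force': 0.0, 'finger_gap': 85.51467304371654}
```

View pics/top0.png

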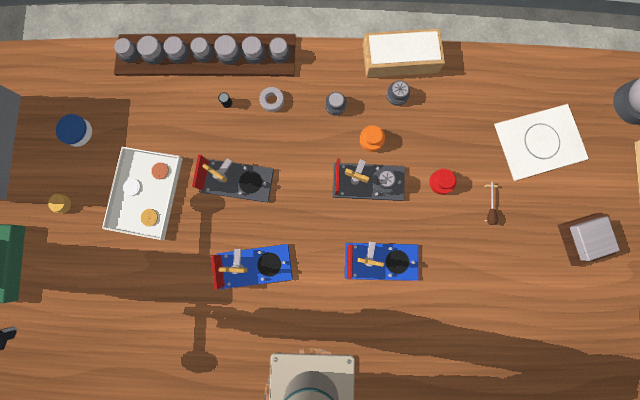

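View pics/scene0.png

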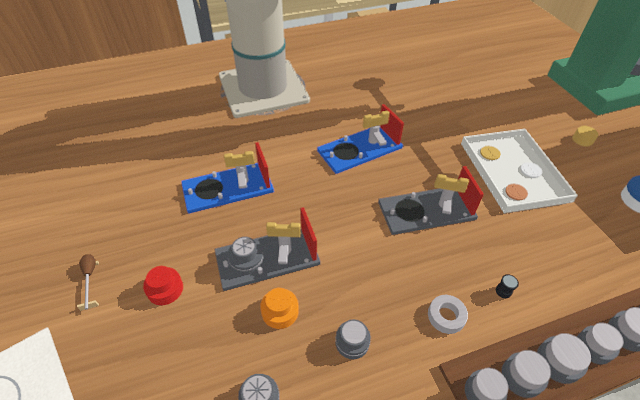

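Candidates in the top view: dark holder at (370,180) with a grey die at (387,178); dark holder at (235,180), whose nest is empty; and two blue ones at (253,265) and (383,262), which are look-alikes. The one at (370,180) fits because it is dark and holds a dark steel die. I'll confirm it in an enlarged crop.

```bash
cat > h.py <<'E'
import numpy as np,cv2
from station import imaging,ctrl
from scipy.spatial.transform import Rotation as R
def cam(n):
    i=imaging.camera_info(n)
    if n=="wrist":
        s=ctrl.state();T=np.eye(4);q=s["tool_rot"];T[:3,:3]=R.from_quat([*q[1:],q[0]]).as_matrix();T[:3,3]=s["tcp_pos"];P=T@i["T_tool_cam"]
    else:P=i["pose"]
    return i["mtx"],i["dist"],P
def p2w(c,uv,z):
    K,d,P=c
    r=cv2.undistortPoints(np.array([[uv]],float),K,d)[0,0];r=P[:3,:3]@[*r,1]
    return P[:3,3]+r*(z-P[2,3])/r[2]
E
python3 - <<'E'
from h import *
a=cv2.imread("pics/top0.png")[150:210,320:420];b=cv2.imread("pics/scene0.png")[200:290,205:330]
cv2.imwrite("pics/c.png",np.vstack([cv2.resize(a,(500,300),interpolation=2),cv2.resize(b,(400,288),interpolation=2)] if 0 else [cv2.resize(a,(500,300),interpolation=2),cv2.copyMakeBorder(cv2.resize(b,(400,288),interpolation=2),0,0,0,100,0)]))
E
```

```text
(no output)
```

View pics/c.png

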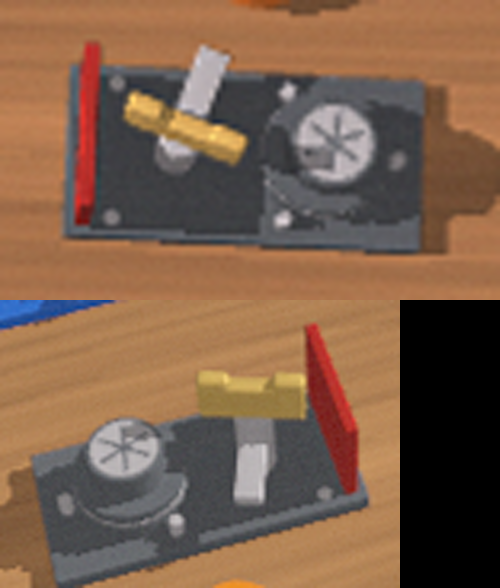

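The crop confirms it: dark holder, ridged die in the nest, tongue pointing away from the die, brass wing centred near full-image (357,175.6).

```bash
python3 - <<'E'
from h import *
c=cam("top")
f=lambda x,y,z:p2w(c,(320+(x-.0)/5,150+y/5),z)
A=f(132,105,90);B=f(240,145,90);print("tips",A,B,np.linalg.norm(A-B),"mid",(A+B)/2)
C=[f(*p,12) for p in((70,68),(422,82),(420,250),(66,238))];print(np.round(C,0))
D=f(333,143,72);print("die top",D)
d=C[1]-C[0]+C[2]-C[3];d/=np.linalg.norm(d)
print("long axis deg",np.degrees(np.arctan2(d[1],d[0])), "knob from die", D-75*d)
w=B-A;print("wing deg",np.degrees(np.arctan2(w[1],w[0])))
print(imaging.camera_info("wrist")["T_tool_cam"])
E
```

```text
tips [545.56824902 -71.37619228  90.        ] [ 527.53343397 -122.45692193   90.        ] 54.17098389609599 mid [536.55084149 -96.91655711  90.        ]
[[ 581.  -43.   12.]
 [ 578. -225.   12.]
 [ 491. -224.   12.]
 [ 493.  -43.   12.]]
die top [ 533.09533476 -169.26174389   72.        ]
long axis deg -90.83227534534014 knob from die [534.18474233 -94.26965637  72.        ]
wing deg -109.44634053013401
[[ 1.32513270e-03 -9.50904930e-01 -3.09480302e-01  7.99199672e+01]
 [ 9.99997123e-01  6.41332572e-04  2.31123784e-03  1.02012448e+00]
 [-1.99928766e-03 -3.09482474e-01  9.50903045e-01 -1.51615311e+02]
 [ 0.00000000e+00  0.00000000e+00  0.00000000e+00  1.00000000e+00]]
```

move_arm --plan '[{"claw":1,"xyz":[0.45,-0.95,0],"rotation":[0,0,-0.0204]},{"claw":1,"xyz":[0.45,-0.95,0],"rotation":[0,0,-0.0204]},{"claw":1,"xyz":[0.45,-0.95,0],"rotation":[0,0,-0.0204]},{"claw":1,"xyz":[0.45,-0.95,0],"rotation":[0,0,-0.0204]},{"claw":1,"xyz":[0.45,-0.95,0],"rotation":[0,0,-0.0204]},{"claw":1,"xyz":[0.45,-0.95,0],"rotation":[0,0,-0.0204]},{"claw":1,"xyz":[0.45,-0.95,0],"rotation":[0,0,-0.0204]},{"claw":1,"xyz":[0.45,-0.95,0],"rotation":[0,0,-0.0204]},{"claw":1,"xyz":[0.45,-0.95,0],"rotation":[0,0,-0.0204]},{"claw":1,"xyz":[0.45,-0.95,0],"rotation":[0,0,-0.0204]},{"claw":1,"xyz":[0.45,-0.95,0],"rotation":[0,0,-0.0204]},{"claw":1,"xyz":[0.45,-0.95,0],"rotation":[0,0,-0.0204]},{"claw":1,"xyz":[0.45,-0.95,0],"rotation":[0,0,-0.0204]},{"claw":1,"xyz":[0.45,-0.95,0],"rotation":[0,0,-0.0204]},{"claw":1,"xyz":[0.45,-0.95,0],"rotation":[0,0,-0.0204]},{"claw":1,"xyz":[0.45,-0.95,0],"rotation":[0,0,-0.0204]},{"claw":1,"xyz":[0.45,-0.95,0],"rotation":[0,0,-0.0204]},{"claw":1,"xyz":[0.45,-0.95,0],"rotation":[0,0,-0.0204]},{"claw":1,"xyz":[0.45,-0.95,0],"rotation":[0,0,-0.0204]},{"claw":1,"xyz":[0.45,-0.95,0],"rotation":[0,0,-0.0204]}]'

```text
time_s: 1.77
tcp_pos: [466.5, 48.3, 222.4]
tool_rot: [-0.0, 0.714, 0.7, -0.0]
wrist_force: [-0.3, 0.7, -0.0]
finger_gap: 85.8
grasp_force: 0.0
```

move_arm --plan '[{"claw":0.7,"xyz":[0.46,-0.96,0],"rotation":[0,0,-0.0204]},{"claw":0.7,"xyz":[0.46,-0.96,0],"rotation":[0,0,-0.0204]},{"claw":0.7,"xyz":[0.46,-0.96,0],"rotation":[0,0,-0.0204]},{"claw":0.7,"xyz":[0.46,-0.96,0],"rotation":[0,0,-0.0204]},{"claw":0.7,"xyz":[0.46,-0.96,0],"rotation":[0,0,-0.0204]},{"claw":0.7,"xyz":[0,0,0],"rotation":[0,0,0]},{"claw":0.7,"xyz":[0,0,0],"rotation":[0,0,0]},{"claw":0.7,"xyz":[0,0,0],"rotation":[0,0,0]}]'

```text
time_s: 2.43
tcp_pos: [534.7, -93.6, 222.0]
tool_rot: [-0.001, 0.816, 0.578, -0.0]
wrist_force: [0.3, -0.2, -0.3]
finger_gap: 59.7
grasp_force: 0.0
```

```bash
python3 - <<'E'
from h import *
K,d,P=cam("wrist")
np.savez("w.npz",K=K,d=d,P=P)
im=imaging.capture("wrist")[:,:,::-1]
cv2.imwrite("pics/w1.png",im);print(P.round(2))
print(cv2.projectPoints(np.array([[536,-96,86.]]),cv2.Rodrigues(P[:3,:3].T)[0],-P[:3,:3].T@P[:3,3],K,d)[0])
E
```

```text
[[ 9.4000e-01 -3.1000e-01 -1.0000e-01  5.6092e+02]
 [-3.3000e-01 -9.0000e-01 -2.9000e-01 -1.7780e+01]
 [-0.0000e+00  3.1000e-01 -9.5000e-01  3.7361e+02]
 [ 0.0000e+00  0.0000e+00  0.0000e+00  1.0000e+00]]
[[[322.06807597 192.54118883]]]
```

View pics/w1.png

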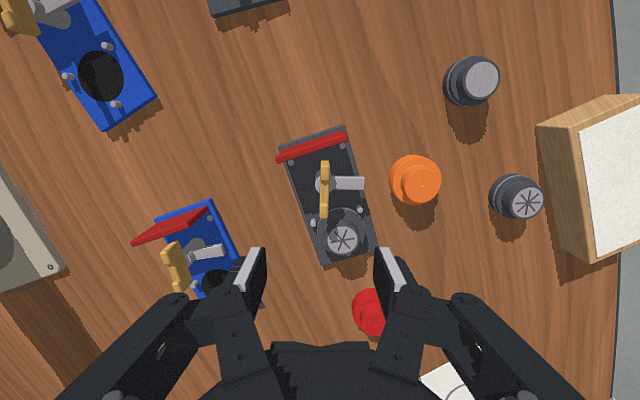

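The wrist view shows the wing running from about (325,163) to (324,216), parallel to the pads. The ridged die is at (344,237), and the other holders are well clear.

```bash
python3 - <<'E'
from h import *
z=np.load("w.npz");c=(z["K"],z["d"],z["P"])
A=p2w(c,(325,163),90);B=p2w(c,(324,216.5),90);w=B-A
print(A,B,np.linalg.norm(w),(A+B)/2,np.degrees(np.arctan2(w[1],w[0])))
# die + plate long axis
D=p2w(c,(344,237),72);print(D)
r=cv2.imread("pics/w1.png")[115:275,260:400];cv2.imwrite("pics/w1c.png",cv2.resize(r,(525,600),interpolation=2))
E
```

```text
[549.44552316 -66.26153842  90.        ] [ 529.48280926 -121.12264409   90.        ] 58.38022663376061 [539.46416621 -93.69209126  90.        ] -109.99530066533413
[ 541.39301108 -160.00084129   72.        ]
```

View pics/w1c.png

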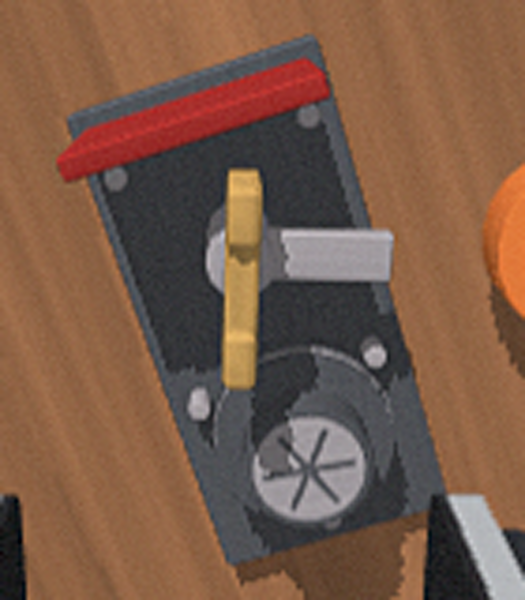

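```bash
python3 - <<'E'
from h import *
z=np.load("w.npz");c=(z["K"],z["d"],z["P"])
g=lambda x,y,z:p2w(c,(260+x/3.75,115+y/3.75),z)
t=cam("top");f=lambda x,y,z:p2w(t,(320+x/5,150+y/5),z)
u=lambda a:np.array([np.cos(np.radians(a)),np.sin(np.radians(a)),0])
L=[g(*p,12) for p in((70,115),(318,38),(445,497),(232,565))];Lt=[f(*p,12) for p in((70,68),(422,82),(420,250),(66,238))]
print(np.round(L));
for n,q in(("w",L[3]-L[0]+L[2]-L[1]),("t",Lt[1]-Lt[0]+Lt[2]-Lt[3])):print(n,np.degrees(np.arctan2(q[1],q[0])))
print("wing mid w",(g(244,172,92)+g(240,367,92))/2)
print("tongue tip w",g(391,243,47.5)-49*u(-20), "t",f(216,53,47.5)-49*u(-20))
print("die w",g(310,468,58)-75*u(-91),"t",f(333,143,58)-75*u(-91))
E
```

```text
[[ 498.  -39.   12.]
 [ 585.  -43.   12.]
 [ 580. -221.   12.]
 [ 493. -222.   12.]]
w -91.66611073835811
t -90.83227534534014
wing mid w [540.67765382 -90.17058478  92.        ]
tongue tip w [539.50827129 -91.36978523  47.5       ] t [536.14116191 -98.30827604  47.5       ]
die w [539.07278119 -94.70223495  58.        ] t [537.19612084 -96.59573491  58.        ]
```

move_arm --plan '[{"claw":0.7,"xyz":[0.13,0,-0.8],"rotation":[0,0,0]},{"claw":0.7,"xyz":[0,0,-0.9],"rotation":[0,0,0]},{"claw":0.7,"xyz":[0,0,-0.9],"rotation":[0,0,0]},{"claw":0.7,"xyz":[0,0,-0.9],"rotation":[0,0,0]},{"claw":0.7,"xyz":[0,0,-0.7],"rotation":[0,0,0]},{"claw":0.7,"xyz":[0,0,-0.37],"rotation":[0,0,0]},{"claw":0.7,"xyz":[0,0,0],"rotation":[0,0,0]},{"claw":0.7,"xyz":[0,0,0],"rotation":[0,0,0]}]' --squeeze 40

```text
time_s: 3.15
tcp_pos: [539.2, -93.6, 85.6]
tool_rot: [-0.0, 0.816, 0.578, -0.0]
wrist_force: [0.2, -0.1, -0.7]
finger_gap: 60.0
grasp_force: 0.0
```

```bash
python3 - <<'E'
from h import *
K,d,P=cam("wrist")
im=imaging.capture("wrist")[:,:,::-1]
cv2.imwrite("pics/w2.png",im)
s=ctrl.state();print(s["tcp_pos"],s["tool_rot"],s["wrist_force"],s["joints"])
E
```

```text
[539.89165927 -94.01289983  86.39176842] [4.43940661e-04 8.15808699e-01 5.78321367e-01 6.04987558e-04] [-0.39343702 -0.07304178  0.75700442] [-0.12869323  0.71238767  0.38922919  1.93132032 -0.4660948   0.5852876
  0.23150418]
```

View pics/w2.png

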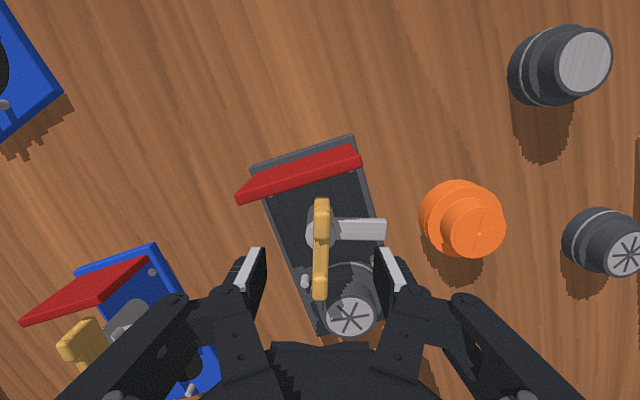

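```bash
python3 - <<'E'
from h import *
c=cam("wrist")
A=p2w(c,(322,199),92);B=p2w(c,(319.5,292),92);print(A,B,np.linalg.norm(A-B),(A+B)/2)
C=p2w(c,(386,228),47.5);u=np.array([np.cos(np.radians(-20)),np.sin(np.radians(-20)),0]);print(C-49*u)
E
```

```text
[552.23980143 -61.32074721  92.        ] [ 531.16112947 -117.50552512   92.        ] 60.00866338466317 [541.70046545 -89.41313616  92.        ]
[539.52491543 -94.69619568  47.5       ]
```

move_arm --plan '[{"claw":0.0,"xyz":[0.03,0.05,0],"rotation":[0,0,0]},{"claw":0.0,"xyz":[0,0,0],"rotation":[0,0,0]},{"claw":0.0,"xyz":[0,0,0],"rotation":[0,0,0]},{"claw":0.0,"xyz":[0,0,0],"rotation":[0,0,0]},{"claw":0.0,"xyz":[0,0,0],"rotation":[0,0,0]},{"claw":0.0,"xyz":[0,0,0],"rotation":[0,0,0]},{"claw":0.0,"xyz":[0,0,0],"rotation":[0,0,0]},{"claw":0.0,"xyz":[0,0,0],"rotation":[0,0,0]}]' --squeeze 40

```text
time_s: 3.87
tcp_pos: [540.1, -92.9, 85.4]
tool_rot: [-0.0, 0.816, 0.578, -0.0]
wrist_force: [0.8, -1.1, -0.1]
finger_gap: -0.3
grasp_force: 0.0
```

```bash
python3 - <<'E'
from h import *
im=imaging.capture("wrist")[:,:,::-1];cv2.imwrite("pics/w3.png",np.hstack([im[130:400,180:480],cv2.resize(imaging.capture("scene")[160:300,190:345,::-1],(299,270))]))
s=ctrl.state();print(s["finger_gap"],s["grasp_force"],s["tcp_pos"])
E
```

```text
0.45543465964412205 0.0 [540.02657538 -92.87769942  85.36477005]
```

View pics/w3.png

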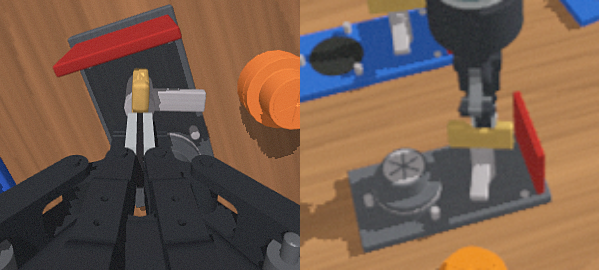

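```bash
python3 - <<'E'
from h import *
i=imaging.camera_info("wrist");T=np.linalg.inv(i["T_tool_cam"])
def pr(p):return cv2.projectPoints(np.array([p],float),cv2.Rodrigues(T[:3,:3])[0],T[:3,3],i["mtx"],i["dist"])[0].ravel().round(1)
for z in(-10,0,6,12,25):print(z,[pr((x,0,z)) for x in(-11,0,11)],pr((11,30,z)),pr((11,-30,z)))
c=cam("scene");P=c[2]
q=lambda p:cv2.projectPoints(np.array([p],float),cv2.Rodrigues(P[:3,:3].T)[0],-P[:3,:3].T@P[:3,3],c[0],c[1])[0].ravel().round(1)
for z in(60,86,110):print(z,q((540,-93,z)),"crop",(q((540,-93,z))-[190,160])*1.93)
im=cv2.imread("pics/w3.png");cv2.imwrite("pics/w3c.png",np.hstack([cv2.resize(im[60:220,90:200],(412,600),interpolation=2),cv2.resize(im[60:210,430:530],(388,600),interpolation=2)]))
E
```

```text
-10 [array([320.3, 276.3]), array([320.4, 259.6]), array([320.4, 242.2])] [373.9 242.2] [266.8 242.1]
0 [array([320.3, 267.3]), array([320.3, 251.4]), array([320.3, 234.8])] [370.8 234.8] [269.8 234.6]
6 [array([320.2, 262.3]), array([320.3, 246.8]), array([320.3, 230.7])] [369.1 230.7] [271.5 230.6]
12 [array([320.2, 257.7]), array([320.2, 242.6]), array([320.3, 226.8])] [367.6 226.9] [273.  226.7]
25 [array([320.2, 248.5]), array([320.2, 234.2]), array([320.2, 219.3])] [364.4 219.4] [276.  219.3]
60 [285.8 235.1] crop [184.894 144.943]
86 [285.  226.4] crop [183.35  128.152]
110 [284.3 217.9] crop [181.999 111.747]
```

View pics/w3c.png

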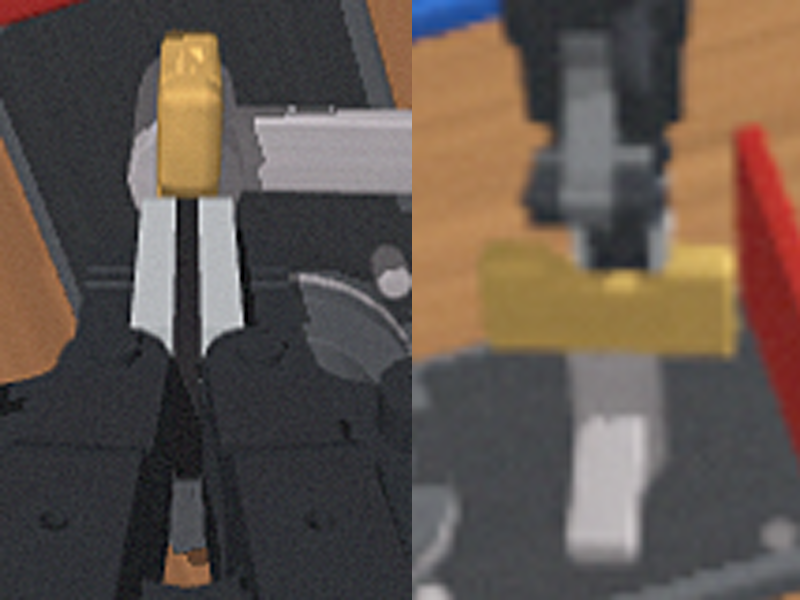

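The fingers closed on air. The tip's image row (243) and the scene view both put the shut fingertips at about z≈95, just above the wing saddle, so the fingers end about 35 mm higher than nominal. I'll reopen, go about 27 mm lower in steps while watching the force, and close again.

move_arm --plan '[{"claw":0.6,"xyz":[0,0,0],"rotation":[0,0,0]},{"claw":0.6,"xyz":[0,0,0],"rotation":[0,0,0]},{"claw":0.6,"xyz":[0,0,0],"rotation":[0,0,0]},{"claw":0.6,"xyz":[0,0,0],"rotation":[0,0,0]},{"claw":0.6,"xyz":[0,0,-0.15],"rotation":[0,0,0]},{"claw":0.6,"xyz":[0,0,-0.15],"rotation":[0,0,0]},{"claw":0.6,"xyz":[0,0,-0.15],"rotation":[0,0,0]},{"claw":0.6,"xyz":[0,0,-0.15],"rotation":[0,0,0]},{"claw":0.6,"xyz":[0,0,-0.15],"rotation":[0,0,0]},{"claw":0.6,"xyz":[0,0,-0.15],"rotation":[0,0,0]},{"claw":0.6,"xyz":[0,0,0],"rotation":[0,0,0]}]'

```text
time_s: 4.88
tcp_pos: [539.4, -92.7, 57.4]
tool_rot: [-0.001, 0.816, 0.578, -0.001]
wrist_force: [-1.2, 0.7, 0.6]
finger_gap: 51.2
grasp_force: 0.0
```

move_arm --plan '[{"claw":0.0,"xyz":[0,0,0],"rotation":[0,0,0]},{"claw":0.0,"xyz":[0,0,0],"rotation":[0,0,0]},{"claw":0.0,"xyz":[0,0,0],"rotation":[0,0,0]},{"claw":0.0,"xyz":[0,0,0],"rotation":[0,0,0]},{"claw":0.0,"xyz":[0,0,0],"rotation":[0,0,0]},{"claw":0.0,"xyz":[0,0,0],"rotation":[0,0,0]},{"claw":0.0,"xyz":[0,0,0],"rotation":[0,0,0]}]' --squeeze 40

```text
time_s: 5.47
tcp_pos: [540.0, -92.8, 58.8]
tool_rot: [-0.0, 0.816, 0.578, 0.0]
wrist_force: [-1.7, 0.2, 4.9]
finger_gap: 8.7
grasp_force: 42.4
```

Gripped: gap 8.7 mm, 42 N. Now the clockwise turn.

move_arm --plan '[{"claw":0,"xyz":[0,0,0],"rotation":[0,0,-0.03]},{"claw":0,"xyz":[0,0,0],"rotation":[0,0,-0.03]},{"claw":0,"xyz":[0,0,0],"rotation":[0,0,-0.03]},{"claw":0,"xyz":[0,0,0],"rotation":[0,0,-0.03]},{"claw":0,"xyz":[0,0,0],"rotation":[0,0,-0.03]},{"claw":0,"xyz":[0,0,0],"rotation":[0,0,-0.03]}]'

```text
time_s: 5.97
tcp_pos: [542.1, -94.3, 58.8]
tool_rot: [0.002, 0.946, 0.325, 0.001]
wrist_force: [3.7, -3.4, -2.5]
finger_gap: 8.8
grasp_force: 41.6
```

```bash
python3 - <<'E'
from station import ctrl
s=ctrl.state();print(s["wrist_torque"],s["joints"])
E
```

```text
[-0.49081494 -0.50647081  0.12394565] [-0.20044279  0.78818713  0.50814921  1.94323286 -0.67577523  0.58025279
 -0.14558257]
```

move_arm --plan '[{"claw":0,"xyz":[0,0,0],"rotation":[0,0,-0.03]},{"claw":0,"xyz":[0,0,0],"rotation":[0,0,-0.03]},{"claw":0,"xyz":[0,0,0],"rotation":[0,0,-0.03]},{"claw":0,"xyz":[0,0,0],"rotation":[0,0,-0.03]},{"claw":0,"xyz":[0,0,0],"rotation":[0,0,-0.03]},{"claw":0,"xyz":[0,0,0],"rotation":[0,0,-0.03]},{"claw":0,"xyz":[0,0,0],"rotation":[0,0,-0.02]},{"claw":0,"xyz":[0,0,0],"rotation":[0,0,0]},{"claw":0,"xyz":[0,0,0],"rotation":[0,0,0]}]'

```text
time_s: 6.72
tcp_pos: [543.1, -97.1, 58.8]
tool_rot: [0.004, 1.0, 0.018, 0.003]
wrist_force: [5.7, -8.2, -5.9]
finger_gap: 9.0
grasp_force: 41.2
```

```bash
python3 - <<'E'
from station import ctrl
s=ctrl.state();print(s["wrist_torque"],s["joints"],s["tool_rot"])
E
```

```text
[-1.30891683 -0.87213291 -0.02045492] [-0.29374685  0.83915035  0.67571483  1.94466446 -0.84862264  0.65890904
 -0.60856052] [0.00408197 0.99981863 0.0183703  0.00292918]
```

move_arm --plan '[{"claw":0,"xyz":[0,-0.05,0],"rotation":[0,0,-0.008]},{"claw":0,"xyz":[0,-0.05,0],"rotation":[0,0,-0.008]},{"claw":0,"xyz":[0,0,0],"rotation":[0,0,-0.008]},{"claw":0,"xyz":[0,0,0],"rotation":[0,0,-0.008]},{"claw":0,"xyz":[0,0,0],"rotation":[0,0,0]},{"claw":0,"xyz":[0,0,0],"rotation":[0,0,0]}]'

```text
time_s: 7.22
tcp_pos: [543.1, -97.3, 58.8]
tool_rot: [0.002, 1.0, -0.029, 0.002]
wrist_force: [4.7, -2.5, -2.2]
finger_gap: 9.2
grasp_force: 47.0
```

```bash
python3 - <<'E'
from station import ctrl
from math import *
s=ctrl.state();q=s["tool_rot"];print(s["wrist_torque"],s["wrist_force"],2*degrees(atan2(q[2],q[1]))-90)
E
```

```text
[-0.58465402 -0.88243809  1.08280761] [ 4.68403382 -2.47482629 -2.19190565] -93.30635136610685
```

move_arm --plan '[{"claw":0,"xyz":[0,0,0],"rotation":[0,0,-0.008]},{"claw":0,"xyz":[0,0,0],"rotation":[0,0,0]},{"claw":0,"xyz":[0,0,0],"rotation":[0,0,0]}]'

```text
time_s: 7.47
tcp_pos: [543.1, -97.3, 58.9]
tool_rot: [0.002, 0.999, -0.041, 0.002]
wrist_force: [3.8, -2.7, -1.7]
finger_gap: 9.2
grasp_force: 57.2
```

```bash
python3 - <<'E'
from station import ctrl
from math import *
s=ctrl.state();q=s["tool_rot"];print(s["wrist_torque"],s["wrist_force"],2*degrees(atan2(q[2],q[1]))-90)
E
```

```text
[-0.70545802 -0.88379209  1.33120271] [ 3.78581571 -2.69583179 -1.72721762] -94.66472327974604
```

The torque about z rose to 1.3 N m, so the knob is on its stop. Next I open part way (0.33) and lift straight up.

move_arm --plan '[{"claw":0.33,"xyz":[0,0,0],"rotation":[0,0,0]},{"claw":0.33,"xyz":[0,0,0],"rotation":[0,0,0]},{"claw":0.33,"xyz":[0,0,0],"rotation":[0,0,0]},{"claw":0.33,"xyz":[0,0,0],"rotation":[0,0,0]},{"claw":0.33,"xyz":[0,0,0.3],"rotation":[0,0,0]},{"claw":0.33,"xyz":[0,0,0.6],"rotation":[0,0,0]},{"claw":0.33,"xyz":[0,0,0.9],"rotation":[0,0,0]},{"claw":0.33,"xyz":[0,0,0.9],"rotation":[0,0,0]},{"claw":0.33,"xyz":[0,0,0.9],"rotation":[0,0,0]},{"claw":0.33,"xyz":[0,0,0.9],"rotation":[0,0,0]},{"claw":0.33,"xyz":[0,0,0.9],"rotation":[0,0,0]},{"claw":0.33,"xyz":[0,0,0],"rotation":[0,0,0]}]'

```text
time_s: 8.47
tcp_pos: [542.5, -97.6, 225.8]
tool_rot: [0.001, 0.999, -0.044, 0.004]
wrist_force: [1.2, -1.1, 1.4]
finger_gap: 28.1
grasp_force: 0.0
```

```bash
python3 - <<'E'
from h import *
np.savez("w4.npz",P=cam("wrist")[2])
im=imaging.capture("wrist")[:,:,::-1];b=imaging.capture("scene")[200:290,205:330,::-1]
cv2.imwrite("pics/w4f.png",im)
cv2.imwrite("pics/w4.png",np.hstack([cv2.resize(im[110:290,240:420],(400,400),interpolation=2),cv2.resize(b,(400,288),interpolation=2) if 0 else cv2.copyMakeBorder(cv2.resize(b,(400,288),interpolation=2),0,112,0,0,0)]))
E
```

```text
(no output)
```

View pics/w4.png

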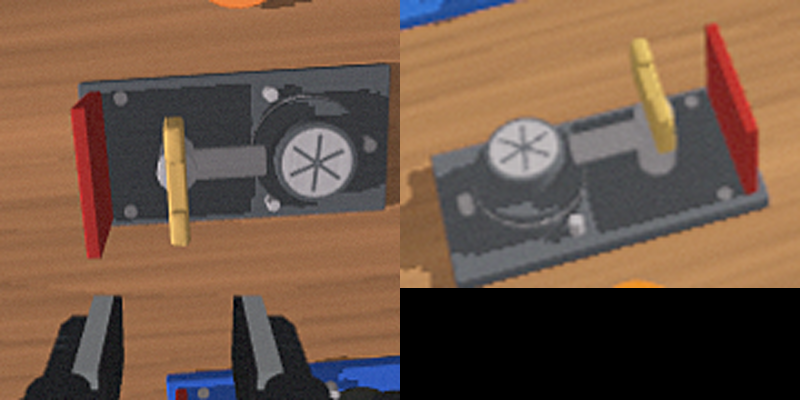

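The tongue, pointing right from (190,163) to (265,160) in the crop, lies over the die's shoulder. The wing is parallel to the red plate, the die stands between its pins, and the fingers are clear.

```bash
python3 -c "
from station import ticket
print(ticket.sign_off())"
```

```text
the job is handed in; nothing more can be done
None
```

The loaded holder's knob is turned clockwise to its stop and released, with its tongue over the die's shoulder, the die still in its nest and the empty holder not touched; I handed the job in after about 8.5 s of robot time.

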